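# Run stone beads from the hopper

### The job

Take the stirring rod from its stand and, with the gate still shut, stir the beads in the bottom of the hopper round and round, about two full turns, to loosen them, then stand the rod back in its stand. Then pull the hopper's spring-return gate out until its bar is level with the brass marker, and keep it there until all the beads have run into the tray; finish while still holding the gate at the mark. Leave the marker, the lotus bud, the mallet and the chisel where they are.

Things in the scene. Friction and masses are not known exactly. Their poses are not given: they have to be found in the camera images.
- hopper: Fixed timber bead hopper, footprint 150 (x) by 162 (y) mm, 150 mm high. Origin: on the table, centre of the footprint. Its +x axis points from the pull-handle side (front, towards the robot) to the back, +y is left. Open top, inside 130 (x) by 138 (y) mm, rim at z = 150 mm, walls 10 to 12 mm. Beads lie over the outlet in the bottom; the tray stands on the table below.
- outlet (a point): Centre of the outlet, 50 (x) by 60 (y) mm, upper edge 86 mm above the table. The floor slopes down to it at 30 degrees from all four walls. The shut blade below has its top at 84 mm. The rod led round 22 mm from the centre clears the floor while its lower end is above 89 mm. The beads lie in one layer, middles at 94 to 97 mm. Axes are the hopper's.
- gate (a joint): Opening of the sliding gate, m: 0 = shut, grows as the gate is pulled out to the front (hopper -x), hard end at 0.085. Springs push it shut: about 5 N when shut, rising 1 N per 10 mm (about 11 N at 60 mm). It does not stay open by itself.
- handle (a point): Centre of the gate's pull bar: level wooden round bar, 18 mm diameter, 104 mm long along hopper y, on two steel posts 94 mm apart; moves with the gate. Gate shut: 130 mm in front of the hopper's origin (hopper x = -130 mm), 120 mm above the table. 46 mm free between bar and hopper front, 30 mm free below the bar. Axes are the hopper's.
- mark (a point): The brass marker's upright fin (3 mm thick, top at z = 125 mm), at z = 120 mm; it is clamped on a rail beside the bar's +y end, at hopper y = +75 mm. The gate is at the mark when the centre line of the pull bar is level with this fin along hopper x. Axes are the hopper's.
- marker (a joint): Place of the marker along its rail, m: equals the value of joint gate at which the bar is level with the fin. Set for the day (56 to 68 mm; from 54 mm on the blade is clear of the outlet); stiff, to be left alone.
- rod: Stirring rod: plain wooden dowel, 12 mm diameter, 180 mm long, about 35 g, lower end tapered to 8 mm over its last 6 mm. Origin: centre of its lower end, z axis along it to the top. Starts upright in its stand with its lower end 8 mm above the table, so 128 mm of it stands out of the stand.
- rod_tip (a point): Centre of the rod's lower end (the stirring end). Led round lower than the beads' middles it pushes them aside with a few newtons; held higher it climbs on them and the rod is forced up in the grip.
- stand: Fixed square wooden stand for the rod, 75 by 75 by 60 mm. Origin: centre of its underside. A round upright hole of 19 mm with a 3 mm chamfer in the centre of its top, 52 mm deep (its floor is 8 mm above the table). It may be on the left or on the right of the hopper.
- tray: Loose open wooden tray under the hopper's outlet, 118 (x) by 124 (y) by 45 mm high, walls 6 mm. Origin: centre of its underside.
- lotus: Turned wooden lotus bud, 76 mm across, 108 mm high, stands across the bench from the rod's stand; bystander. Origin: centre of its foot.
- mallet: Carver's mallet lying on the table: dark block head 115 by 58 by 58 mm, handle 28 mm thick, 265 mm long in all; bystander.
- chisel: Wood chisel lying on the table, wooden handle 26 mm thick, 241 mm long in all; bystander.
- bead0: Polished stone bead, a 20 mm ball of 11 g, drilled through; one of eight alike, lying in the hopper over the closed outlet. Origin: its centre.
- bead1: Polished stone bead, a 20 mm ball of 11 g, drilled through; one of eight alike, lying in the hopper over the closed outlet. Origin: its centre.
- bead2: Polished stone bead, a 20 mm ball of 11 g, drilled through; one of eight alike, lying in the hopper over the closed outlet. Origin: its centre.
- bead3: Polished stone bead, a 20 mm ball of 11 g, drilled through; one of eight alike, lying in the hopper over the closed outlet. Origin: its centre.
- bead4: Polished stone bead, a 20 mm ball of 11 g, drilled through; one of eight alike, lying in the hopper over the closed outlet. Origin: its centre.
- bead5: Polished stone bead, a 20 mm ball of 11 g, drilled through; one of eight alike, lying in the hopper over the closed outlet. Origin: its centre.
- bead6: Polished stone bead, a 20 mm ball of 11 g, drilled through; one of eight alike, lying in the hopper over the closed outlet. Origin: its centre.
- bead7: Polished stone bead, a 20 mm ball of 11 g, drilled through; one of eight alike, lying in the hopper over the closed outlet. Origin: its centre.

How it is judged:
By the outcome, as a careful person would: the job done as asked, in the order asked, and still so for the second after the job is handed in, while the arm keeps its last pose, push and grip.
It also fails if it takes over 72 s, if anything falls off the work surface, if the arm or the gripper's body presses on something with over 40 N, if the wrist force passes 120 N, or if a joint passes its speed limit or range.

### The arm

A 6-joint arm with a two-finger parallel gripper is mounted at the origin on the work surface. World frame = base frame: x ahead of the robot, y to its left, z up, the work surface at z = 0. Lengths are in m, angles in rad, forces in N, time in s.
With the tool pointing down it reaches from about 0.25 to 0.775 m from the base axis. Payload 4 kg.
Tool frame: the origin (TCP) lies midway between the tips of the shut fingers; the grasp point (between the pads) lies 19 mm behind it (robot.hold_point_z is the distance from the TCP to the grasp point, in m); z points along the fingers, y is the line along which they close (so a half turn about z gives the same grasp; the last joint's range is limited). The gripper opens to 94 mm and grips with 3 to 60 N. Pads are 16 mm wide; open, the fingers measure 119 mm over their backs; the gripper's body (75 mm by 177 mm) begins 78 mm behind the grasp point.
Start: joints at [-1.35, 0.087, 1.371, -0, 1.684, -0.103], TCP at [0.175, -0.521, 0.206] pointing down, gripper open.
Joint ranges: [-3.1, 3.1], [-0.76, 2.03], [0.27, 2.55], [-1.08, 4.22], [0.17, 2.65], [-2.57, 2.57]. Speed limits (rad/s): [2.79, 2.79, 3.14, 3.14, 3.14, 3.14].

### API

Orientations are given as [roll, pitch, yaw] about the fixed x, y, z axes, in that order (R = Rz(yaw) Ry(pitch) Rx(roll)).
In Python, from bench import readout, imaging, robot gives the robot as it stands.
- The arm moves only by the tool carry_out, never from a script. Its argument "motion" is text: rows parted by semicolons, each of 7 numbers parted by spaces: the shift along the tool's x, y, z each as a share of 200 mm, from -1 to 1, then the turn, a rotation vector about the tool's x, y, z each as a share of 120 degrees, from -1 to 1, then the opening, from 0 (shut) to 1 (fully open). A call has 1 to 12 rows; each row shifts and turns the commanded pose from where the row before left it, along the tool's axes as they then stand; what a row does not reach is not made up. A row lasts 1/8 s, in which the tool goes at most 62.5 mm and 10.7 degrees, less where a joint would pass 70% of its speed; a pose out of reach is approached as far as the arm can. A call with a number of a shift or a turn outside -1 to 1 is refused whole. A call with a gripper value outside its range is refused whole. The fingers move at their own pace and stop on an object; the grip force is fixed at half the most. Time passes only in rows, so rows that do not move let the fingers close. It gives the time, the measured TCP pose, the force, the opening and the grip force at its end, in the units of the state.
- readout.get_obs(): the state, without advancing time (a new reading comes with each control period).
- imaging.snapshot(name): name is "side" or "top"; returns a dict with "pixels" (400x640x3 uint8, red, green, blue), "fx", "fy", "cx", "cy" (pixels), "R" (3x3) and "t" (3): a world point X has camera coordinates R X + t. Camera axes: x right, y down, z forward; pixel columns grow to the right and rows downward; lengths in m; the calibration is good to about 2 mm. A picture is of the moment at which its call begins. There is no depth.
- robot.close_job(): hands the job in; it is judged then, once.
The state is a dict: "time": time; "joint_positions": joint angles; "qvel": joint speeds; "joint_torque": joint torques, N m; "tool_pos": TCP position; "ee_rot": TCP orientation; "wrist_force": force on the tool from outside, world axes, zero at the start; "wrist_torque": the same for the moment, N m; "width": finger opening in m; "finger_force": force on a finger pad.
Only numpy, scipy, OpenCV 4.12 (cv2) and the standard library are available. Lean on these libraries where they do the work, as an engineer would, in place of code of your own. Each camera call takes 0.05 s, during which the arm holds its last target. There are 200 camera calls.

## Working session

There is one attempt and no reset: what is moved stays moved. The work goes in short steps, Python scripts to look and compute and a tool call to move; the robot and the scene stay as the last step left them, time stands still between calls to the robot, and variables do not carry over. Pictures are saved under pics/ and viewed, at most 12 in all, crops included, and the job is handed in when it is done.

Besides the shell and the picture viewer there is one more tool, called after "Request:" as name(argument=value, ...) on one line, values as JSON. carry_out: Moves the arm, as the interface text tells. Its arguments: {"type":"object","properties":{"motion":{"type":"string"}},"required":["motion"]}

```bash
mkdir -p pics; ls
python3 - <<'E'
from bench import readout, imaging, robot
import cv2, numpy as np
for n in("side","top"):
    s=imaging.snapshot(n); cv2.imwrite(f"pics/{n}0.png",s["pixels"][:,:,::-1])
    np.savez(f"{n}.npz",**s); print(n,s["fx"],s["fy"],s["cx"],s["cy"],s["R"],s["t"])
print(readout.get_obs()); print(robot.hold_point_z)
E
```

```text
pics
side 497.7639384549107 497.7639384549107 327.9408811798117 202.9255889164202 [[-0.84503627 -0.53469394  0.00401121]
 [-0.38037552  0.59584357 -0.70730821]
 [ 0.37580336 -0.59922686 -0.70689391]] [0.51336377 0.30513112 0.99341948]
top 369.4535599751143 369.4535599751143 318.6680430719086 203.52034535568646 [[ 2.98990325e-03 -9.99896917e-01 -1.40433312e-02]
 [-9.87509465e-01 -7.39995457e-04 -1.57557957e-01]
 [ 1.57531324e-01  1.43390056e-02 -9.87409882e-01]] [-0.00325213  0.5923037   1.06481064]
{'time': 0.1, 'joint_positions': array([-1.35010018e+00,  8.79077437e-02,  1.37207514e+00,  6.19794071e-06,
        1.68366214e+00, -1.03099152e-01]), 'qvel': array([-1.69332434e-05, -3.81039083e-03, -3.19812873e-03,  9.39708067e-04,
       -6.43561355e-05, -1.38308636e-03]), 'joint_torque': array([ 7.19181699e-04, -3.41252232e+01, -3.03301978e+01,  7.16877147e-02,
        3.04344075e-02, -1.08517795e-04]), 'tool_pos': array([ 0.1748785 , -0.52092305,  0.20442089]), 'ee_rot': array([-3.13955181e+00, -2.17350350e-04,  3.23795772e-01]), 'wrist_force': array([ 0.14581699, -0.00093716,  0.00272901]), 'wrist_torque': array([-0.01545805, -0.00276311,  0.04872294]), 'finger_force': 0.0, 'width': 0.09400673386939748}
0.0188
```

View pics/top0.png

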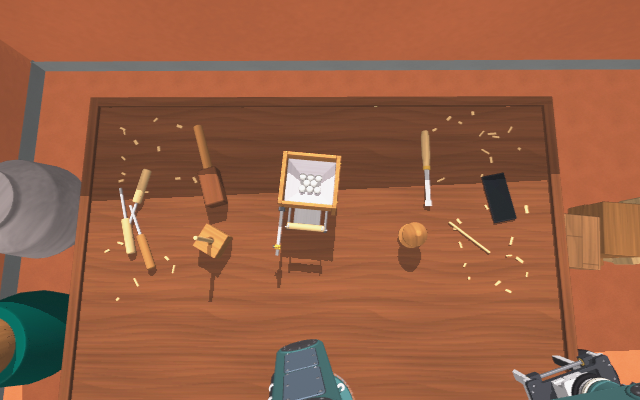

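View pics/side0.png

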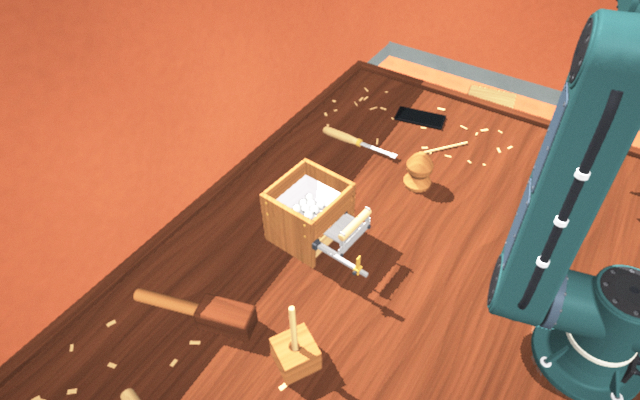

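The top view shows the hopper at about (310,180), with its handle bar at (306,227) and the marker at (278,246). The rod stand is on the left at (212,240), and the lotus is at (412,236). I'll zoom in for measurement.

Run:
```python
import cv2
t=cv2.imread("pics/top0.png");s=cv2.imread("pics/side0.png")
cv2.imwrite("pics/topc.png",cv2.resize(t[140:270,185:355],None,fx=4.6,fy=4.6,interpolation=cv2.INTER_CUBIC))
cv2.imwrite("pics/sidec.png",cv2.resize(s[155:385,245:385],None,fx=2.6*2.5/2.5,fy=2.6,interpolation=cv2.INTER_CUBIC))
```

```text
(no output)
```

View pics/topc.png

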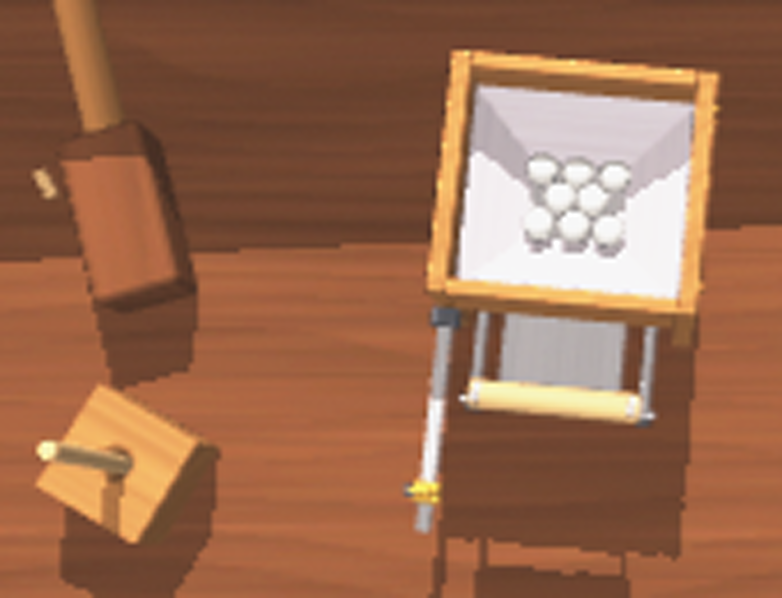

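View pics/sidec.png

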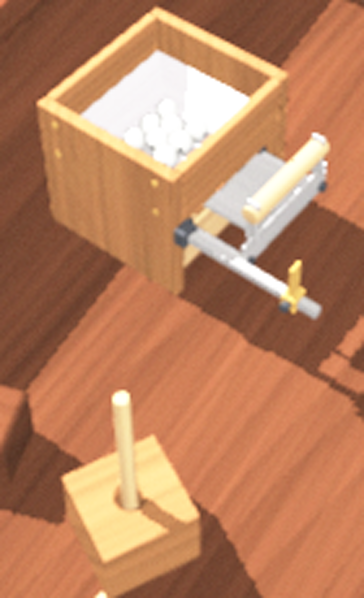

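```bash
cat > h.py <<'E'
import numpy as np
from scipy.optimize import least_squares
C={n:dict(np.load(n+".npz")) for n in("top","side")}
def proj(n,X):
    c=C[n];p=c["R"]@np.asarray(X)+c["t"];return np.array([c["fx"]*p[0]/p[2]+c["cx"],c["fy"]*p[1]/p[2]+c["cy"]])
def ray(n,u,z):
    c=C[n];d=c["R"].T@[(u[0]-c["cx"])/c["fx"],(u[1]-c["cy"])/c["fy"],1];o=-c["R"].T@c["t"]
    return o+d*(z-o[2])/d[2]
T=lambda a,b:np.array([(a+.5)/4.6-.5+185,(b+.5)/4.6-.5+140])
S=lambda a,b:np.array([(a+.5)/2.6-.5+245,(b+.5)/2.6-.5+155])
def w(p,q):
    c,s=np.cos(p[2]),np.sin(p[2]);return np.array([p[0]+c*q[0]-s*q[1],p[1]+s*q[0]+c*q[1],q[2]])
E
python3 - <<'E'
from h import *
L={"bl":(.075,.081,.15),"br":(.075,-.081,.15),"fr":(-.075,-.081,.15),"fl":(-.075,.081,.15),"B":(-.13,.0,.12)}
M=[("top","bl",T(453,51)),("top","br",T(718,73)),("top","fr",T(693,313)),("top","fl",T(428,291)),("top","B",T(557,399)),
("side","br",S(157,9)),("side","fr",S(287,75)),("side","fl",S(178,181)),("side","bl",S(39,103)),("side","B",S(286,178))]
f=lambda p:np.concatenate([proj(n,w(p,L[k]))-m for n,k,m in M])
r=least_squares(f,[.6,0,0]);print("hopper",r.x,np.degrees(r.x[2]));print(r.fun.reshape(-1,2).round(1))
for k,n in(("top","t"),("side","s")):print(k,[ray(k,m,L[q][2]).round(4) for nn,q,m in M if nn==k])
# rod
R=[("top",.188,T(47,450)),("side",.188,S(121,396)),("top",.06,T(120,463)),("side",.06,S(131,502))]
for n,z,m in R:print("rod",n,z,ray(n,m,z).round(4))
for a in((100,384),(208,446),(137,543),(37,486)):print("stand",ray("top",T(*a),.06).round(4))
# fin
h=r.x
for n,m,z in(("top",T(427,483),.125),("side",S(297,262),.125),("side",S(293,290),.112)):
    X=ray(n,m,z)[:2]-h[:2];c,s=np.cos(h[2]),np.sin(h[2]);print("fin hop",n,c*X[0]+s*X[1],-s*X[0]+c*X[1])
g=least_squares(lambda q:np.concatenate([proj("top",w(h,(q[0],.075,.125)))-T(427,483),proj("side",w(h,(q[0],.075,.125)))-S(297,262)]),[-.19]);print(g.x,g.fun)
E
```

```text
hopper [ 0.64516946  0.02335599 -0.08250269] -4.727056125615516
[[-0.6 -0.5]
 [-0.4 -0.7]
 [ 0.9  0.3]
 [-0.7  0.2]
 [-0.5  0.2]
 [ 0.  -1.2]
 [ 1.5 -0.8]
 [-0.9  0.3]
 [-0.6  0. ]
 [ 0.8  0.2]]
top [array([0.7253, 0.0962, 0.15  ]), array([ 0.7113, -0.0645,  0.15  ]), array([ 0.5645, -0.0488,  0.15  ]), array([0.5776, 0.1084, 0.15  ]), array([0.5163, 0.0327, 0.12  ])]
side [array([ 0.7109, -0.0599,  0.15  ]), array([ 0.5652, -0.047 ,  0.15  ]), array([0.576 , 0.1086, 0.15  ]), array([0.7255, 0.0971, 0.15  ]), array([0.5174, 0.0345, 0.12  ])]
rod top 0.188 [0.4804 0.3172 0.188 ]
rod side 0.188 [0.4818 0.3174 0.188 ]
rod top 0.06 [0.4806 0.3147 0.06  ]
rod side 0.06 [0.4774 0.3218 0.06  ]
stand [0.5313 0.3301 0.06  ]
stand [0.4916 0.2587 0.06  ]
stand [0.4301 0.3014 0.06  ]
stand [0.4659 0.3672 0.06  ]
fin hop top -0.18636533886348472 0.07134441613049362
fin hop side -0.1886729553136796 0.07261019782365843
fin hop side -0.19656806761462653 0.08848389457763688
[-0.18805591] [-1.38331359  0.50238578 -0.91763361  0.58825727]
```

The residuals are about 1 px. The hopper is at (0.645, 0.0235) with yaw -4.7°, the rod is at (0.481, 0.317), and the mark is at a gate opening of about 58 mm. I'll turn the tool so its x lies along hopper y and its y along hopper x, then go to the rod.

Request:
carry_out(motion="0 0 -0.032 0 0 -0.0794 1;0 0 -0.032 0 0 -0.0794 1;0 0 -0.032 0 0 -0.0794 1;0 0 -0.032 0 0 -0.0794 1;0 0 -0.032 0 0 -0.0794 1;0 0 -0.032 0 0 -0.0794 1;0 0 -0.032 0 0 -0.0794 1;0.269 0.074 0 0 0 0 1;0.269 0.074 0 0 0 0 1;0.269 0.074 0 0 0 0 1;0.269 0.074 0 0 0 0 1;0.269 0.074 0 0 0 0 1")

```text
time: 1.6
tool_pos: [0.2712, -0.2576, 0.2498]
ee_rot: [-3.142, -0.0, 1.487]
wrist_force: [0.5, -0.4, 1.3]
width: 0.0942
finger_force: 0.0
```

Request:
carry_out(motion="0.269 0.074 0 0 0 0 1;0.269 0.074 0 0 0 0 1;0.269 0.074 0 0 0 0 1;0.269 0.074 0 0 0 0 1;0.269 0.074 0 0 0 0 1;0.269 0.074 0 0 0 0 1;0.269 0.074 0 0 0 0 1;0.269 0.074 0 0 0 0 1;0.269 0.074 0 0 0 0 1;0.269 0.074 0 0 0 0 1;0.2 0.05 0 0 0 0 1;0 0 0 0 0 0 1")

```text
time: 3.1
tool_pos: [0.4761, 0.3055, 0.2481]
ee_rot: [-3.139, 0.002, 1.491]
wrist_force: [-0.7, 0.1, -0.6]
width: 0.0941
finger_force: 0.0
```

Request:
carry_out(motion="0.057 0.02 0 0 0 0 1;0 0 0.123 0 0 0 1;0 0 0.123 0 0 0 1;0 0 0.123 0 0 0 1;0 0 0.123 0 0 0 1;0 0 0.123 0 0 0 1;0 0 0.12 0 0 0 1;0 0 0 0 0 0 1")

```text
time: 4.1
tool_pos: [0.48, 0.3129, 0.1013]
ee_rot: [-3.138, 0.003, 1.486]
wrist_force: [1.1, 0.1, 0.4]
width: 0.0939
finger_force: 0.0
```

Run:
```python
from bench import imaging
import cv2,numpy as np
a=imaging.snapshot("top")["pixels"][200:280,150:260,::-1];b=imaging.snapshot("side")["pixels"][250:400,220:380,::-1]
a=cv2.resize(a,(400,291));b=cv2.resize(b,(400,375));c=np.zeros((375,800,3),np.uint8);c[:291,:400]=a;c[:,400:]=b;cv2.imwrite("pics/g1.png",c)
```

```text
(no output)
```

View pics/g1.png

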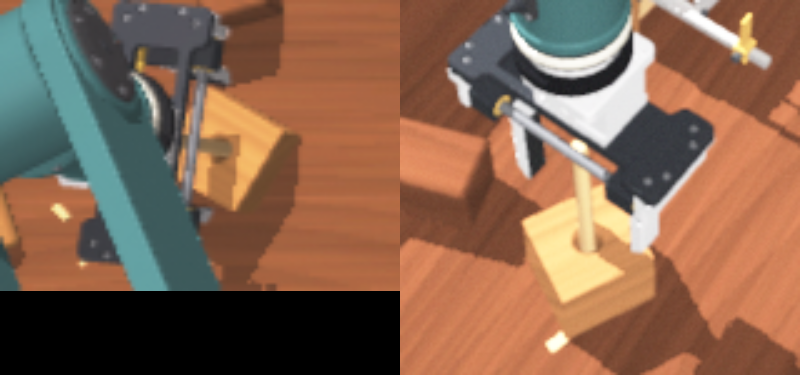

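The rod runs through the midpoint of the fingertips, at about (585,211) in the side crop, so the grasp lines up. I'll nudge 4 mm and close.

Request:
carry_out(motion="0.02 0.004 0 0 0 0 1;0 0 0 0 0 0 0.5;0 0 0 0 0 0 0;0 0 0 0 0 0 0;0 0 0 0 0 0 0;0 0 0 0 0 0 0;0 0 0 0 0 0 0;0 0 0 0 0 0 0")

```text
time: 5.2
tool_pos: [0.4824, 0.3183, 0.1032]
ee_rot: [-3.142, 0.0, 1.488]
wrist_force: [0.6, 0.2, 0.2]
width: 0.0272
finger_force: 0.0
```

Request:
carry_out(motion="0 0 0 0 0 0 0;0 0 0 0 0 0 0;0 0 0 0 0 0 0;0 0 0 0 0 0 0")

```text
time: 5.7
tool_pos: [0.4824, 0.3184, 0.1032]
ee_rot: [-3.142, 0.0, 1.488]
wrist_force: [0.2, 0.8, 0.9]
width: 0.0116
finger_force: 30.0
```

Request:
carry_out(motion="0 0 -0.15 0 0 0 0;0 0 -0.15 0 0 0 0;0 0 -0.15 0 0 0 0;0 0 -0.15 0 0 0 0;0 0 -0.15 0 0 0 0;0 0 -0.15 0 0 0 0;0 0 0 0 0 0 0")

```text
time: 6.58
tool_pos: [0.4834, 0.3189, 0.2863]
ee_rot: [3.136, -0.003, 1.488]
wrist_force: [0.6, -0.0, 0.2]
width: 0.0116
finger_force: 30.0
```

Request:
carry_out(motion="-0.14 0.093 0 0 0 0 0;-0.14 0.093 0 0 0 0 0;-0.14 0.093 0 0 0 0 0;-0.14 0.093 0 0 0 0 0;-0.14 0.093 0 0 0 0 0;-0.14 0.093 0 0 0 0 0;-0.14 0.093 0 0 0 0 0;-0.14 0.093 0 0 0 0 0;-0.14 0.093 0 0 0 0 0;-0.14 0.093 0 0 0 0 0;0 0 0 0 0 0 0;0 0 0 0 0 0 0")

```text
time: 8.07
tool_pos: [0.644, 0.0244, 0.2817]
ee_rot: [-3.139, -0.0, 1.488]
wrist_force: [-0.6, -0.0, -0.7]
width: 0.0118
finger_force: 30.0
```

Run:
```python
from bench import imaging,readout
from h import *
import cv2
o=readout.get_obs();print(o["tool_pos"],o["ee_rot"])
a=imaging.snapshot("top")["pixels"][130:240,260:360,::-1];b=imaging.snapshot("side")["pixels"][90:250,250:370,::-1]
cv2.imwrite("pics/st1.png",np.hstack([cv2.resize(a,(400,440)),np.pad(cv2.resize(b,(330,440)),((0,0),(0,0),(0,0)))]))
p=o["tool_pos"].copy()
for n in("side","top"):
  for z in(.095,-.085): print(n,proj(n,p-[0,0,z]))
h=(.6452,.0234,-.0825)
for c in((543,170),(578,175),(615,178),(560,198),(595,199),(540,222),(575,225),(608,231)):
    X=ray("top",T(*c),.096)[:2]-h[:2];k,s=np.cos(h[2]),np.sin(h[2]);print(np.round([k*X[0]+s*X[1],-s*X[0]+k*X[1]],4))
```

```text
[0.64404311 0.02442754 0.28171202] [-3.13895757e+00 -4.13597280e-04  1.48809536e+00]
side [308.19711869 176.70543695]
side [305.95830366 107.33137458]
top [307.99596169 176.01377496]
top [304.47748599 156.9133724 ]
[0.0169 0.0221]
[ 0.0155 -0.0003]
[ 0.0155 -0.0238]
[-0.0002  0.0097]
[ 0.001  -0.0124]
[-0.0166  0.0209]
[-0.0167 -0.0013]
[-0.0188 -0.0223]
```

View pics/st1.png

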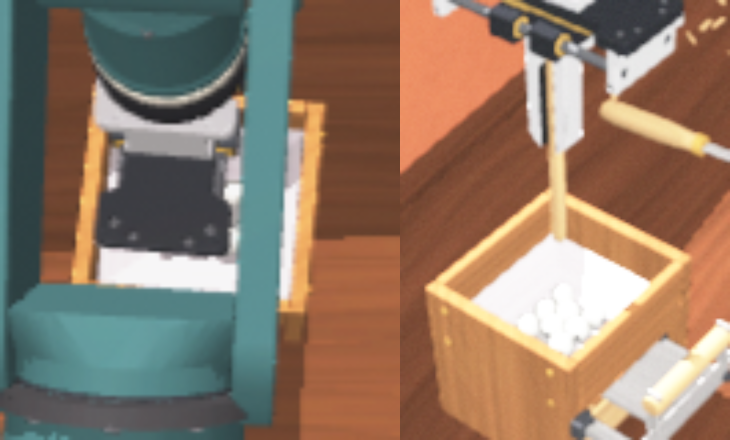

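The tip is at about (308,176.5) in the side picture, against a prediction of (308.2,176.7), so the rod is vertical and in line with the TCP. The beads are in a 3-2-3 pattern centred on the outlet, and I'll enter at the gap (0,-27 mm).

Request:
carry_out(motion="-0.07 0.006 0 0 0 0 0;-0.07 0 0 0 0 0 0;0 0 0 0 0 0 0;0 0 0.08 0 0 0 0;0 0 0.08 0 0 0 0;0 0 0.08 0 0 0 0;0 0 0.08 0 0 0 0;0 0 0.04 0 0 0 0;0 0 0.04 0 0 0 0;0 0 0.03 0 0 0 0;0 0 0 0 0 0 0")

```text
time: 9.55
tool_pos: [0.6433, -0.0041, 0.1969]
ee_rot: [-3.141, 0.0, 1.488]
wrist_force: [-0.1, -0.7, -0.3]
width: 0.0118
finger_force: 30.0
```

Request:
carry_out(motion="0 0 0.026 0 0 0 0;0 0 0.026 0 0 0 0;0 0 0 0 0 0 0;0 0 0 0 0 0 0")

```text
time: 10.05
tool_pos: [0.6435, -0.0041, 0.1869]
ee_rot: [3.141, 0.0, 1.488]
wrist_force: [-0.2, -0.5, -0.2]
width: 0.0116
finger_force: 30.0
```

Run:
```python
import numpy as np
r=22;N=24
a=-np.pi/2+np.arange(N+1)*2*np.pi/N   # angle in hopper frame: x=r cos, y=r sin
x,y=r*np.cos(a),r*np.sin(a)
for i in range(N):print(f"{(y[i+1]-y[i])/200:.3f} {(x[i+1]-x[i])/200:.3f}",end="; ")
```

```text
0.004 0.028; 0.011 0.027; 0.017 0.023; 0.023 0.017; 0.027 0.011; 0.028 0.004; 0.028 -0.004; 0.027 -0.011; 0.023 -0.017; 0.017 -0.023; 0.011 -0.027; 0.004 -0.028; -0.004 -0.028; -0.011 -0.027; -0.017 -0.023; -0.023 -0.017; -0.027 -0.011; -0.028 -0.004; -0.028 0.004; -0.027 0.011; -0.023 0.017; -0.017 0.023; -0.011 0.027; -0.004 0.028;
```

Request:
carry_out(motion="0.026 0 0 0 0 0 0;0.004 0.028 0 0 0 0 0;0.011 0.027 0 0 0 0 0;0.017 0.023 0 0 0 0 0;0.023 0.017 0 0 0 0 0;0.027 0.011 0 0 0 0 0;0.028 0.004 0 0 0 0 0")

```text
time: 10.92
tool_pos: [0.6682, 0.0214, 0.1867]
ee_rot: [3.141, 0.0, 1.488]
wrist_force: [0.1, -0.1, -0.0]
width: 0.0115
finger_force: 30.0
```

Request:
carry_out(motion="0.028 -0.004 0 0 0 0 0;0.027 -0.011 0 0 0 0 0;0.023 -0.017 0 0 0 0 0;0.017 -0.023 0 0 0 0 0;0.011 -0.027 0 0 0 0 0;0.004 -0.028 0 0 0 0 0;-0.004 -0.028 0 0 0 0 0;-0.011 -0.027 0 0 0 0 0;-0.017 -0.023 0 0 0 0 0;-0.023 -0.017 0 0 0 0 0;-0.027 -0.011 0 0 0 0 0;-0.028 -0.004 0 0 0 0 0")

```text
time: 12.42
tool_pos: [0.6234, 0.0243, 0.1867]
ee_rot: [-3.141, 0.0, 1.488]
wrist_force: [0.1, -0.8, -0.6]
width: 0.0117
finger_force: 30.0
```

Request:
carry_out(motion="-0.028 0.004 0 0 0 0 0;-0.027 0.011 0 0 0 0 0;-0.023 0.017 0 0 0 0 0;-0.017 0.023 0 0 0 0 0;-0.011 0.027 0 0 0 0 0;-0.004 0.028 0 0 0 0 0;0.004 0.028 0 0 0 0 0;0.011 0.027 0 0 0 0 0;0.017 0.023 0 0 0 0 0;0.023 0.017 0 0 0 0 0;0.027 0.011 0 0 0 0 0;0.028 0.004 0 0 0 0 0")

```text
time: 13.92
tool_pos: [0.6678, 0.0217, 0.1869]
ee_rot: [3.141, 0.0, 1.488]
wrist_force: [0.2, -0.6, 0.5]
width: 0.0116
finger_force: 30.0
```

Run:
```python
from bench import imaging,readout
from h import *
import cv2
o=readout.get_obs();p=o["tool_pos"];print(p,proj("side",p-[0,0,.095]),proj("side",p+[0,0,.085]))
b=imaging.snapshot("side")["pixels"][100:260,250:370,::-1]
cv2.imwrite("pics/st2.png",cv2.resize(b,(390,520)))
```

```text
[0.66781513 0.02165962 0.18687631] [301.4080966  202.51228872] [298.50528366 141.48031549]
```

View pics/st2.png

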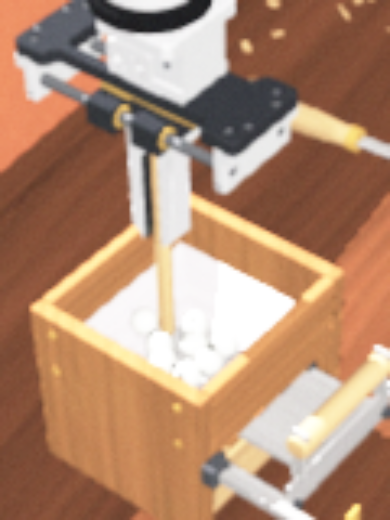

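The rod is still straight, with its tip among the beads at about (301,201.5), and the beads have moved. Now one more turn.

Request:
carry_out(motion="0.028 -0.004 0 0 0 0 0;0.027 -0.011 0 0 0 0 0;0.023 -0.017 0 0 0 0 0;0.017 -0.023 0 0 0 0 0;0.011 -0.027 0 0 0 0 0;0.004 -0.028 0 0 0 0 0;-0.004 -0.028 0 0 0 0 0;-0.011 -0.027 0 0 0 0 0;-0.017 -0.023 0 0 0 0 0;-0.023 -0.017 0 0 0 0 0;-0.027 -0.011 0 0 0 0 0;-0.028 -0.004 0 0 0 0 0")

```text
time: 15.48
tool_pos: [0.6233, 0.0245, 0.1864]
ee_rot: [-3.14, 0.0, 1.488]
wrist_force: [-0.1, 0.4, -0.9]
width: 0.0114
finger_force: 30.0
```

Request:
carry_out(motion="-0.028 0.004 0 0 0 0 0;-0.027 0.011 0 0 0 0 0;-0.023 0.017 0 0 0 0 0;-0.017 0.023 0 0 0 0 0;-0.011 0.027 0 0 0 0 0;-0.004 0.028 0 0 0 0 0;0.004 0.028 0 0 0 0 0;0.011 0.027 0 0 0 0 0;0.017 0.023 0 0 0 0 0;0.023 0.017 0 0 0 0 0;0.027 0.011 0 0 0 0 0")

```text
time: 16.85
tool_pos: [0.6605, 0.0156, 0.1876]
ee_rot: [-3.127, 0.002, 1.487]
wrist_force: [-4.7, 0.2, 1.4]
width: 0.0124
finger_force: 12.7
```

Request:
carry_out(motion="0 0 -0.04 0 0 0 0;0 0 -0.06 0 0 0 0;0 0 -0.1 0 0 0 0;0 0 -0.1 0 0 0 0;0 0 -0.1 0 0 0 0;0 0 -0.1 0 0 0 0;0 0 0 0 0 0 0")

```text
time: 17.73
tool_pos: [0.6677, 0.0155, 0.2901]
ee_rot: [3.135, -0.0, 1.488]
wrist_force: [-0.1, 0.4, 0.3]
width: 0.012
finger_force: 30.0
```

The grip briefly fell to 12.7 N at the end of the last turn, so I'll carry the rod over the stand and check it for tilt.

Request:
carry_out(motion="0.143 -0.105 0 0 0 0 0;0.143 -0.105 0 0 0 0 0;0.143 -0.105 0 0 0 0 0;0.143 -0.105 0 0 0 0 0;0.143 -0.105 0 0 0 0 0;0.143 -0.105 0 0 0 0 0;0.143 -0.105 0 0 0 0 0;0.143 -0.105 0 0 0 0 0;0.143 -0.105 0 0 0 0 0;0.143 -0.105 0 0 0 0 0;0 0 0 0 0 0 0;0 0 0 0 0 0 0")

```text
time: 19.23
tool_pos: [0.481, 0.3177, 0.2863]
ee_rot: [-3.142, 0.001, 1.488]
wrist_force: [-0.3, 0.3, -0.1]
width: 0.0115
finger_force: 30.0
```

Run:
```python
from bench import imaging,readout
from h import *
import cv2
o=readout.get_obs();p=o["tool_pos"];print(p,proj("side",p-[0,0,.095]),proj("side",p+[0,0,.085]),proj("side",p),proj("top",p-[0,0,.095]))
b=imaging.snapshot("side")["pixels"][170:380,220:370,::-1]
a=imaging.snapshot("top")["pixels"][180:285,150:260,::-1]
cv2.imwrite("pics/st3.png",np.hstack([cv2.resize(b,(400,560),interpolation=2),cv2.resize(a,(400,560),interpolation=2)]))
```

```text
[0.48103472 0.31766352 0.28626103] [291.44993894 306.24780709] [285.51183199 236.62444698] [288.55690168 272.32740507] [194.21602606 237.09625021]
```

View pics/st3.png

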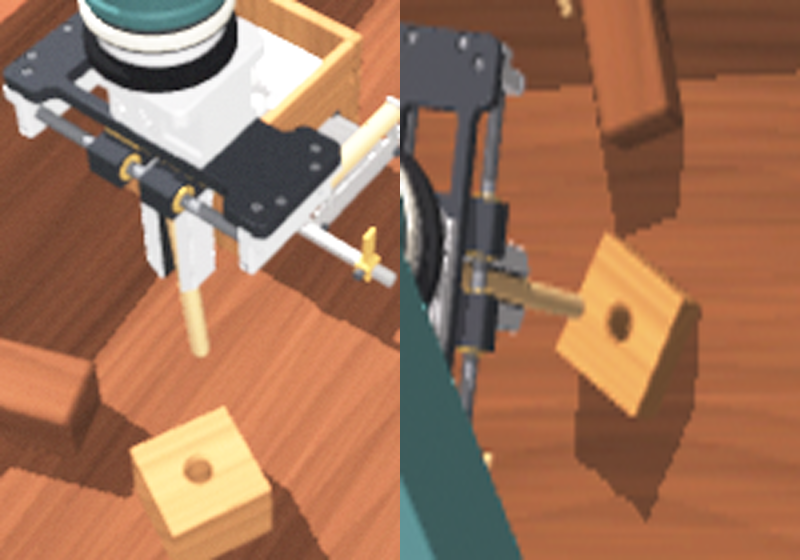

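The rod has tilted: its tip is at about (295.7,302) in the side view against a predicted (291.4,306), and about (200,237) in the top view against (194,237). I'll triangulate it.

Run:
```python
from h import *
u=lambda a,b:np.array([(a+.5)/2.6667-.5+220,(b+.5)/2.6667-.5+170])
v=lambda a,b:np.array([(a-400+.5)/3.6364-.5+150,(b+.5)/5.3333-.5+180])
tip=least_squares(lambda X:np.r_[proj("side",X)-u(202,352),proj("top",X)-v(580,306)],[.48,.31,.2]);print("tip",tip.x,tip.fun)
print("hole",ray("side",u(198,470),.06),ray("top",v(620,322),.06))
g=np.array([.481,.3177,.2863+.019]);d=tip.x-g;print(d,np.linalg.norm(d),np.degrees(np.arctan2(d[:2],-d[2])))
```

```text
tip [0.48141945 0.3054888  0.1893443 ] [-0.02643521 -0.00704056  0.01525625  0.03822844]
hole [0.48142589 0.31983889 0.06      ] [0.48149451 0.3163885  0.06      ]
[ 0.00041945 -0.0122112  -0.1159557 ] 0.11659765785174103 [ 0.207259   -6.01161495]
```

The tilt is 6° about the closing axis. I'll turn the tool +6° about tool y so the rod stands upright, then lower it to just above the hole.

Request:
carry_out(motion="0 0 0 0 0.025 0 0;0.006 0.002 0 0 0.025 0 0;0 0 0 0 0 0 0;-0.0105 0 0.0995 0 0 0 0;-0.0105 0 0.0995 0 0 0 0;-0.0105 0 0.0995 0 0 0 0;-0.0105 0 0.0995 0 0 0 0;-0.0105 0 0.0995 0 0 0 0;0 0 0 0 0 0 0;0 0 0 0 0 0 0")

```text
time: 20.58
tool_pos: [0.4819, 0.3193, 0.1877]
ee_rot: [3.141, -0.105, 1.488]
wrist_force: [0.5, -0.2, 0.3]
width: 0.0114
finger_force: 30.0
```

Run:
```python
from bench import imaging,readout
from h import *
import cv2
o=readout.get_obs();p=o["tool_pos"];print(p,o["ee_rot"])
b=imaging.snapshot("side")["pixels"][270:380,250:350,::-1]
a=imaging.snapshot("top")["pixels"][200:280,180:240,::-1]
cv2.imwrite("pics/st4.png",np.hstack([cv2.resize(b,(400,440),interpolation=2),cv2.resize(a,(330,440),interpolation=2)]))
```

```text
[0.48185003 0.31930089 0.18767293] [ 3.14052796 -0.10491767  1.48772517]
```

View pics/st4.png

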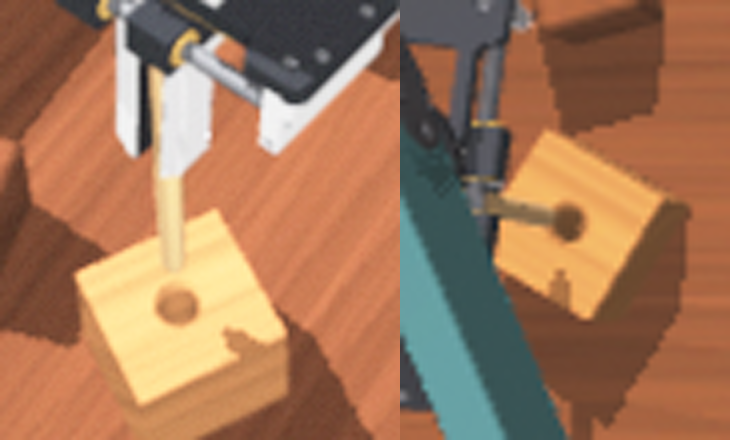

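The rod now looks upright. Its tip is at side crop (172,268) against the hole at (178,306), and at top crop (552,216) against (568,222).

Run:
```python
from h import *
u=lambda a,b:np.array([(a+.5)/4-.5+250,(b+.5)/4-.5+270])
v=lambda a,b:np.array([(a-400+.5)/5.5-.5+180,(b+.5)/5.5-.5+200])
f=lambda a,b:least_squares(lambda X:np.r_[proj("side",X)-u(*a),proj("top",X)-v(*b)],[.48,.31,.1])
t=f((172,268),(552,216));h=f((178,306),(568,222));print(t.x,t.fun,h.x,h.fun)
```

```text
[0.4842208  0.31709729 0.08711709] [ 0.28099293  0.07307429 -0.16488514 -0.41716231] [0.48228122 0.31798466 0.05552781] [ 0.10897854  0.02796437 -0.06400474 -0.16280037]
```

Request:
carry_out(motion="0.004 -0.005 0 0 0 0 0;-0.0074 0 0.07 0 0 0 0;-0.0074 0 0.07 0 0 0 0;-0.0074 0 0.07 0 0 0 0;0 0 0 0 0 0 0")

```text
time: 21.3
tool_pos: [0.4791, 0.3195, 0.142]
ee_rot: [-3.138, -0.102, 1.487]
wrist_force: [-0.5, -0.1, -1.1]
width: 0.0117
finger_force: 30.0
```

Request:
carry_out(motion="-0.0074 0 0.07 0 0 0 0;-0.0074 0 0.07 0 0 0 0;-0.0045 0 0.045 0 0 0 0;0 0 0 0 0 0 0;0 0 0 0 0 0 0")

```text
time: 21.92
tool_pos: [0.4806, 0.3202, 0.1079]
ee_rot: [3.141, -0.105, 1.488]
wrist_force: [-0.6, -0.3, 0.8]
width: 0.0115
finger_force: 30.0
```

Request:
carry_out(motion="0 0 0.008 0 0 0 0;0 0 0 0 0 0 0.3;0 0 0 0 0 0 0.6;0 0 0 0 0 0 0.8;0 0 0 0 0 0 0.8;0 0 -0.1 0 0 0 0.8;0 0 -0.15 0 0 0 0.8;0 0 -0.2 0 0 0 0.8;0 0 -0.2 0 0 0 0.8;0 0 0 0 -0.05 0 0.8;0 0 0 0 0 0 0.8")

```text
time: 23.3
tool_pos: [0.4793, 0.308, 0.2353]
ee_rot: [3.141, -0.001, 1.49]
wrist_force: [-0.3, -0.6, 0.0]
width: 0.0748
finger_force: 0.0
```

Run:
```python
from bench import imaging,readout
from h import *
import cv2
o=readout.get_obs();print(o["tool_pos"],o["ee_rot"],o["wrist_force"])
s=imaging.snapshot("side")["pixels"][:,:,::-1];s0=cv2.imread("pics/side0.png")
# rod-top region vs. start: bright wood pixels around (291,308)
a,b=s[295:360,270:320],s0[295:360,270:320]
m=lambda i:[(r,int(np.mean(np.where((i[r].min(1)>110))[0])) if (i[r].min(1)>110).any() else None) for r in range(0,60,4)]
print(m(a));print(m(b));print(np.abs(a.astype(int)-b).mean())
cv2.imwrite("pics/side5.png",s)
# world dir to above bar: hopper (-.13,0)
print(w((.6452,.0234,-.0825),(-.13,0,.12)))
```

```text
[0.47927295 0.30799402 0.23531401] [ 3.14129003e+00 -9.47308874e-04  1.48999949e+00] [-0.30585712 -0.57370324  0.00995519]
[(0, 43), (4, 43), (8, 42), (12, 21), (16, 21), (20, 21), (24, 22), (28, 25), (32, 27), (36, 26), (40, 23), (44, 21), (48, 23), (52, 24), (56, 25)]
[(0, None), (4, None), (8, None), (12, 21), (16, 21), (20, 22), (24, 22), (28, 25), (32, 28), (36, 26), (40, 23), (44, 21), (48, 23), (52, 24), (56, 25)]
5.271692307692308
[0.51564216 0.03411284 0.12      ]
```

The rod stands exactly as at the start: its centre columns in the side view match the first picture. Now to the bar.

Request:
carry_out(motion="-0.135 0.029 0 0 0 0 0.5;-0.135 0.029 0 0 0 0 0.5;-0.135 0.029 0 0 0 0 0.5;-0.135 0.029 0 0 0 0 0.5;-0.135 0.029 0 0 0 0 0.5;-0.135 0.029 0 0 0 0 0.5;-0.135 0.029 0 0 0 0 0.5;-0.135 0.029 0 0 0 0 0.5;-0.135 0.029 0 0 0 0 0.5;-0.135 0.029 0 0 0 0 0.5;0 0 0 0 0 0 0.5;0 0 0 0 0 0 0.5")

```text
time: 24.85
tool_pos: [0.5142, 0.0332, 0.2346]
ee_rot: [-3.141, -0.001, 1.488]
wrist_force: [0.3, 0.7, -0.0]
width: 0.047
finger_force: 0.0
```

Request:
carry_out(motion="0.005 0.007 0 0 0 0 0.5;0 0 0.13 0 0 0 0.5;0 0 0.13 0 0 0 0.5;0 0 0.13 0 0 0 0.5;0 0 0.13 0 0 0 0.5;0 0 0.1 0 0 0 0.5;0 0 0.05 0 0 0 0.5;0 0 0 0 0 0 0.5")

```text
time: 25.85
tool_pos: [0.5158, 0.0343, 0.1007]
ee_rot: [-3.14, -0.0, 1.489]
wrist_force: [-0.1, -0.3, -0.3]
width: 0.0469
finger_force: 0.0
```

Request:
carry_out(motion="0 0 0 0 0 0 0;0 0 0 0 0 0 0;0 0 0 0 0 0 0;0 0 0 0 0 0 0;0 0 0 0 0 0 0;0 0 0 0 0 0 0")

```text
time: 26.6
tool_pos: [0.5152, 0.0338, 0.1018]
ee_rot: [-3.14, 0.0, 1.488]
wrist_force: [-5.1, 1.2, 5.5]
width: 0.017
finger_force: 30.0
```

Request:
carry_out(motion="0 -0.04 0 0 0 0 0;0 -0.05 0 0 0 0 0;0 -0.05 0 0 0 0 0;0 -0.05 0 0 0 0 0;0 -0.05 0 0 0 0 0;0 -0.05 0 0 0 0 0;0 0 0 0 0 0 0;0 0 0 0 0 0 0")

```text
time: 27.6
tool_pos: [0.4625, 0.0385, 0.1019]
ee_rot: [3.131, -0.001, 1.488]
wrist_force: [11.2, -0.6, -3.6]
width: 0.0172
finger_force: 30.0
```

Run:
```python
from bench import imaging,readout
from h import *
import cv2
o=readout.get_obs();p=o["tool_pos"];print(p,o["wrist_force"],np.dot(p[:2]-[.5152,.0338],[.9966,-.0824]))
a=imaging.snapshot("side")["pixels"][:,:,::-1];b=imaging.snapshot("top")["pixels"][:,:,::-1]
cv2.imwrite("pics/s6.png",a);cv2.imwrite("pics/t6.png",b)
for n,r in(("side",a),("top",b)):
    print(n,[proj(n,w((.6452,.0234,-.0825),q)).round(0) for q in((-.188,.075,.125),(-.188,.05,.12),(0,0,.1))])
cv2.imwrite("pics/g6.png",np.hstack([cv2.resize(a[180:290,290:400],(400,400),interpolation=2),cv2.resize(b[150:260,250:360],(400,400),interpolation=2)]))
```

```text
[0.46249817 0.03854894 0.10185164] [11.23159616 -0.64767652 -3.64735798] -0.05291395319094833
side [array([358., 256.]), array([365., 250.]), array([309., 204.])]
top [array([276., 245.]), array([285., 246.]), array([310., 183.])]
```

View pics/g6.png

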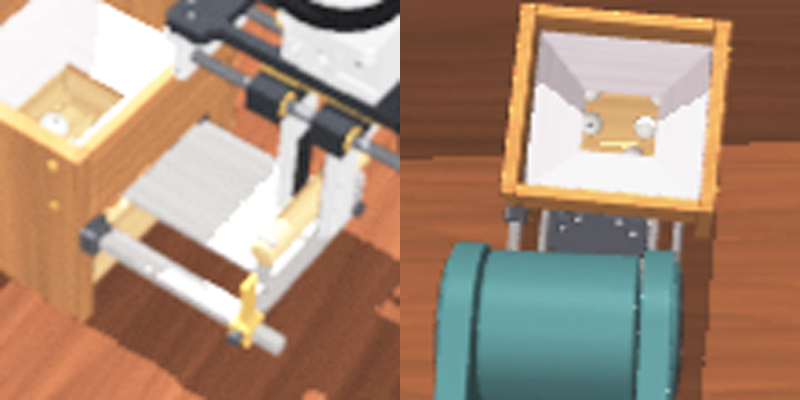

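The gate is at about 53 mm and the beads have mostly run: the tray floor shows through the outlet. In the side crop the bar's near end is at about (262,251) and the fin top at (249,276).

Run:
```python
from h import *
import cv2
u=lambda a,b:np.array([(a+.5)/3.636-.5+290,(b+.5)/3.636-.5+180])
h=(.6452,.0234,-.0825)
def loc(uv,z):
    X=ray("side",uv,z)[:2]-h[:2];c,s=np.cos(h[2]),np.sin(h[2]);return np.array([c*X[0]+s*X[1],-s*X[0]+c*X[1]])
print("bar",loc(u(262,251),.12),"fin",loc(u(249,276),.125))
for g in(.053,.0555,.058,.0605):print(g,[((proj("side",w(h,q))-[290,180]+.5)*3.636-.5).round(0) for q in((-.13-g,.052,.12),(-.13-g,.052,.129),(-.13-g,.052,.111),(-.13-g,.075,.125))])
# fin pixels by colour in first pictures (saturated yellow)
for f,x0,x1,y0,y1 in(("side0",345,375,245,280),("s6",345,375,245,280),("top0",268,290,235,255)):
    i=cv2.imread(f"pics/{f}.png")[y0:y1,x0:x1].astype(int);m=(i[...,2]-i[...,0]>110)&(i[...,1]>140)
    Y,X=np.where(m);print(f,[(int(r)+y0,round(X[Y==r].mean()+x0,1),(Y==r).sum()) for r in np.unique(Y)])
```

```text
bar [-0.1809482   0.05074913] fin [-0.18752127  0.07373301]
0.053 [array([264., 254.]), array([265., 244.]), array([263., 264.]), array([241., 274.])]
0.0555 [array([267., 256.]), array([268., 246.]), array([267., 266.]), array([245., 276.])]
0.058 [array([271., 258.]), array([272., 248.]), array([270., 268.]), array([248., 278.])]
0.0605 [array([275., 260.]), array([276., 250.]), array([274., 270.]), array([252., 280.])]
side0 [(255, np.float64(359.5), np.int64(2)), (256, np.float64(359.0), np.int64(2)), (257, np.float64(358.5), np.int64(2)), (258, np.float64(358.3), np.int64(3)), (259, np.float64(358.0), np.int64(5)), (260, np.float64(357.5), np.int64(4)), (261, np.float64(357.5), np.int64(4)), (262, np.float64(357.5), np.int64(4)), (263, np.float64(357.5), np.int64(4)), (264, np.float64(357.5), np.int64(4)), (265, np.float64(358.5), np.int64(6)), (266, np.float64(359.0), np.int64(7)), (267, np.float64(359.0), np.int64(7)), (268, np.float64(358.5), np.int64(6)), (269, np.float64(357.0), np.int64(4)), (270, np.float64(358.0), np.int64(1)), (271, np.float64(357.5), np.int64(2)), (272
[... 436 characters left out ...]
p.float64(358.0), np.int64(3)), (265, np.float64(358.0), np.int64(3)), (266, np.float64(358.0), np.int64(5)), (267, np.float64(358.5), np.int64(6)), (268, np.float64(358.5), np.int64(6)), (269, np.float64(358.5), np.int64(2)), (270, np.float64(358.0), np.int64(1)), (271, np.float64(357.5), np.int64(2)), (272, np.float64(357.5), np.int64(2)), (273, np.float64(357.5), np.int64(2)), (274, np.float64(357.5), np.int64(2)), (275, np.float64(357.0), np.int64(1))]
top0 [(244, np.float64(275.5), np.int64(2)), (245, np.float64(277.5), np.int64(6)), (246, np.float64(276.5), np.int64(6)), (247, np.float64(276.8), np.int64(4)), (248, np.float64(277.0), np.int64(5)), (249, np.float64(279.0), np.int64(1))]
```

Request:
carry_out(motion="0 -0.016 0 0 0 0 0;0 -0.016 0 0 0 0 0;0 0 0 0 0 0 0;0 0 0 0 0 0 0;0 0 0 0 0 0 0")

```text
time: 28.32
tool_pos: [0.4565, 0.0391, 0.1019]
ee_rot: [3.13, -0.001, 1.488]
wrist_force: [11.8, 0.3, -4.8]
width: 0.0174
finger_force: 30.0
```

Run:
```python
from bench import imaging,readout
from h import *
import cv2
o=readout.get_obs();p=o["tool_pos"];print(p,o["wrist_force"],np.dot(p[:2]-[.5152,.0338],[.9966,-.0824]))
a=imaging.snapshot("side")["pixels"][:,:,::-1];b=imaging.snapshot("top")["pixels"][:,:,::-1]
cv2.imwrite("pics/s7.png",a);cv2.imwrite("pics/t7.png",b)
cv2.imwrite("pics/g7.png",np.hstack([cv2.resize(a[230:280,335:385],(400,400),interpolation=2),cv2.resize(b[150:220,275:345],(400,400),interpolation=2)]))
```

```text
[0.45648518 0.03909148 0.10185266] [11.78714675  0.2788362  -4.84944784] -0.0589512064583828
```

View pics/g7.png

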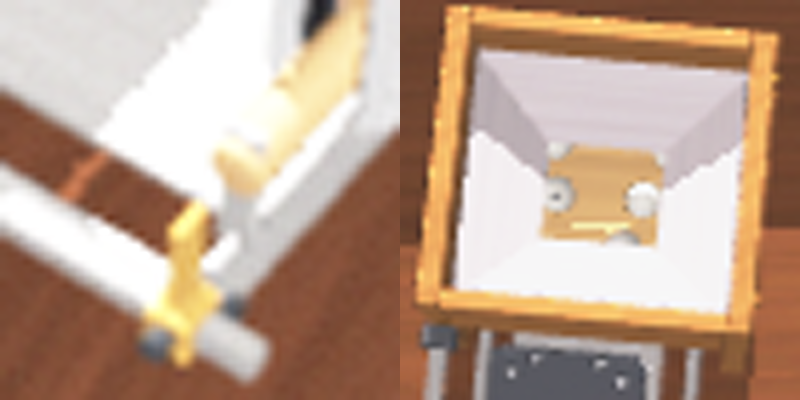

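No bead lies above the outlet: the ones visible at (557,195), (643,198) and (625,238) are clipped by its edges, so they are in the tray. The bar end is at about (236,168) and the fin top at (190,208) in the side crop, and I'll check whether they are level.

Run:
```python
from h import *
import cv2
u=lambda a,b:np.array([(a+.5)/8-.5+335,(b+.5)/8-.5+230])
h=(.6452,.0234,-.0825)
P=lambda q:((proj("side",w(h,q))-[335,230]+.5)*8-.5).round(0)
def fit(uv,y,z):return least_squares(lambda g:proj("side",w(h,(-.13-g[0],y,z)))-uv,[.058]).x[0]
def loc(uv,z):
    X=ray("side",uv,z)[:2]-h[:2];c,s=np.cos(h[2]),np.sin(h[2]);return np.array([c*X[0]+s*X[1],-s*X[0]+c*X[1]])
for uv,y,z in((u(236,168),.052,.12),(u(190,206),.075,.125)):print(fit(uv,y,z),loc(uv,z))
for g in(.057,.059,.061):print(g,P((-.13-g,.052,.12)),P((-.13-g,.075,.125)))
a,b=cv2.imread("pics/t6.png"),cv2.imread("pics/t7.png");print(np.abs(a[155:205,282:338].astype(int)-b[155:205,282:338]).max((2)).max())
```

```text
0.057705289068902106 [-0.18770106  0.05197823]
0.05787489994873671 [-0.18749011  0.07299627]
0.057 [234. 167.] [184. 210.]
0.059 [240. 170.] [190. 214.]
0.061 [247. 174.] [197. 217.]
47
```

The bar and the fin are level to within about 1 mm. I'll hold while any last beads settle and check that nothing moves in the hopper.

Request:
carry_out(motion="0 0 0 0 0 0 0;0 0 0 0 0 0 0;0 0 0 0 0 0 0;0 0 0 0 0 0 0;0 0 0 0 0 0 0;0 0 0 0 0 0 0;0 0 0 0 0 0 0;0 0 0 0 0 0 0;0 0 0 0 0 0 0;0 0 0 0 0 0 0;0 0 0 0 0 0 0;0 0 0 0 0 0 0")

```text
time: 29.92
tool_pos: [0.4565, 0.0391, 0.1019]
ee_rot: [3.13, -0.001, 1.488]
wrist_force: [10.8, 0.4, -4.7]
width: 0.0171
finger_force: 30.0
```

Run:
```python
from bench import imaging,readout,robot
import cv2,numpy as np
c=imaging.snapshot("top")["pixels"][:,:,::-1];s=imaging.snapshot("side")["pixels"][:,:,::-1]
for f in("t6","t7"):
    d=np.abs(cv2.imread(f"pics/{f}.png").astype(int)-c).max(2)[155:205,282:338];Y,X=np.where(d>15);print(f,d.max(),list(zip(X+282,Y+155))[:15])
d=np.abs(cv2.imread("pics/s7.png").astype(int)-s).max(2)[165:225,265:330];print(d.max())
# bead-shading check on the funnel (dark rims): std of the near slopes
print(readout.get_obs()["tool_pos"],readout.get_obs()["time"])
```

```text
t6 47 [(np.int64(319), np.int64(177)), (np.int64(319), np.int64(178)), (np.int64(317), np.int64(181)), (np.int64(319), np.int64(182)), (np.int64(314), np.int64(184)), (np.int64(314), np.int64(186)), (np.int64(316), np.int64(188)), (np.int64(299), np.int64(191)), (np.int64(300), np.int64(191)), (np.int64(301), np.int64(191)), (np.int64(302), np.int64(191)), (np.int64(303), np.int64(191)), (np.int64(304), np.int64(191)), (np.int64(308), np.int64(192)), (np.int64(309), np.int64(192))]
t7 2 []
10
[0.45648815 0.03907611 0.10185093] 30.025
```

Nothing in the hopper has moved since the last picture, and the gate is holding at the mark. Handing in.

```bash
python3 -c "
from bench import robot
print(robot.close_job())"
```

```text
the job is handed in; nothing more can be done
None
```

I stirred the beads about 2¼ turns with the gate shut and stood the rod back in its stand. I then pulled the gate to the brass mark, level within about 1 mm by camera; no beads were left in the hopper in the last pictures, and I handed the job in at about 30 s with the gate still held.

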